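# Snap a test weight onto the loop of a force cell

## Robot

A 6-joint arm with a two-finger parallel gripper is mounted at the origin on a cart in front of the work surface, level with it; the furniture and walls round the work are solid. World frame = base frame: x ahead of the robot, y to its left, z up, the work surface at z = 0. Lengths are in m, angles in degrees, forces in N, time in s.
With the tool pointing down it reaches from about 0.4 to 0.825 m from the base axis. Payload 7 kg.
Tool frame: the origin (TCP) lies at the very end of the fingers, on their centre line; the grasp point (between the pads) lies 19 mm behind it (r.hold_point_z is the distance from the TCP to the grasp point, in m); z points along the fingers, y is the line along which they close (so a half turn about z gives the same grasp; the last joint's range is limited). The gripper opens to 88 mm and grips with 3 to 60 N. Pads are 19 mm wide; open, the fingers measure 130 mm over their backs; the gripper's body (78 mm by 193 mm) begins 47 mm behind the grasp point.
Start: joints at [-59.009, 20.546, 0.682, 0, -70.136, -16.507], TCP at [0.169, -0.654, 0.227] pointing down, gripper open.
Joint ranges: [-176.03, 176.03], [-82.01, 121.73], [-58.28, 71.71], [-173.87, 95.51], [-174.79, -0.11], [-173.66, 173.66]. Speed limits (degrees/s): [136.94, 136.94, 172.46, 180, 180, 180].

## Interface

Orientations are given as [roll, pitch, yaw] about the fixed x, y, z axes, in that order (R = Rz(yaw) Ry(pitch) Rx(roll)).
In Python, from plant import telemetry, vision, workorder, r gives the robot as it stands.
- The arm moves only by the tool move_arm, never from a script. Its argument "plan" is a list of rows, each a list of 7 numbers: the opening, from -1 (shut) to 1 (fully open), so that 0 is half open, then the shift along the world's x, y, z in m, then the turn, a rotation vector about the world's x, y, z in degrees. In form: [[fingers, dx, dy, dz, ax, ay, az], ...]. A call has 1 to 20 rows; each row shifts and turns the commanded pose from where the row before left it; what a row does not reach is not made up. A row lasts 1/8 s, in which the tool goes at most 62.5 mm and 10.7 degrees, less where a joint would pass 70% of its speed; a pose out of reach is approached as far as the arm can. A call is refused whole if a number of a shift passes 0.0625 or a number of a turn 10.7, either way. A call with a gripper value outside its range is refused whole. The fingers move at their own pace and stop on an object; "force" is the grip in N (left out, the last holds). Time passes only in rows, so rows that do not move let the fingers close. It gives the time, the measured TCP pose, the force, the opening and the grip force at its end, in the units of the state.
- telemetry.get_state(): the state, without advancing time (a new reading comes with each control period).
- vision.capture(name): name is "scene" or "top"; returns a dict with "img" (480x640x3 uint8, red, green, blue), "depth" (480x640 float32, m along the optical axis (not along the pixel's ray), 0 where there is no reading), "intrinsics" (3x3 intrinsics, pixels), "D" ([k1, k2, p1, p2, k3] as OpenCV has them; the pictures are not rectified), "R" (3x3) and "t" (3): a world point X has camera coordinates R X + t. Camera axes: x right, y down, z forward; pixel columns grow to the right and rows downward; lengths in m; the calibration is good to about 2 mm. A picture is of the moment at which its call begins.
- workorder.close_job(): hands the job in; it is judged then, once.
The state is a dict: "time_s": time; "joints": joint angles; "qd": joint speeds; "joint_torque": joint torques, N m; "tcp_pos": TCP position; "eef_rot": TCP orientation; "contact_force": force on the tool from outside, world axes, zero at the start; "moment": the same for the moment, N m; "gripper_width": finger opening in m; "gripper_force": force on a finger pad.
Only numpy, scipy, OpenCV 4.12 (cv2) and the standard library are available. Lean on these libraries where they do the work, as an engineer would, in place of code of your own. Each camera call takes 0.05 s, during which the arm holds its last target. There are 200 camera calls.

## Task

Pick up the brass test weight and press the sprung gate of its snap hook against the steel loop of the force cell until the bar has passed and the gate springs shut behind it, then let the weight hang freely and still from the loop, clear of the worktop. Be gentle: the force cell must not be pushed with more than 20 N, and the bottles and the cup standing around must stay where they are.

Things in the scene. Friction and masses are not known exactly. Their poses are not given: they have to be found in the camera images.
- test_weight: Loose test weight, 0.2 to 0.4 kg, 144 mm tall, upright at the start. Origin: centre of its underside; z up its axis, x to the side of the hook's gate, y across the flat hook. Brass cylinder 44 mm across up to 36 mm, snap hook of 8 mm steel bar at 43 to 101 mm (8 mm thick in y, x = -13 to +31 mm), red tab on top. The hook's opening: x = -5 mm (rigid back) to the gate, z = 51 to 82 mm.
- weight_grip (a point): Centre of the gripping zone of the red tab, on the axis of the weight, 130 mm above its underside (axes as test_weight). The tab is 16 mm wide in x, 24 mm in y and spans 110 to 144 mm in height, with 25 mm or more free on all sides. Pinched across x it stays square when the hook is pressed.
- hook_mouth (a point): Where the loop's 8 mm bar should meet the gate: on the gate's middle line, x = 26, z = 73 mm in the weight's frame; 5 mm higher the bar strikes the nose, 7 mm lower the gate cannot slip past it. Going in, the bar swings the gate, slips over its tip with the bar's axis 20 to 24 mm behind this point and the gate snaps shut; at 27 mm the bar strikes the hook's rigid back.
- hook_nose (a point): Lower tip of the hook's nose, x = 27, z = 82 mm in the weight's frame; the gate shuts against it. The nose is a level 8 mm bar whose underside runs from here back to about x = 9 mm, where the notch begins: a bar that has not gone in far enough is stopped by it when the hook is lowered, and the gate stays open.
- hook_seat (a point): Top of the notch inside the hook, on the weight's axis 88.5 mm above its underside: it rests on the loop's bar when the weight hangs (bar's axis 4 mm below this point). The notch is V-shaped, 18 mm wide between the bar's centre lines, and lies wholly behind the nose: from the mouth's height the weight must sink 11 mm to sit in it.
- gate (a joint): Angle of the yellow sprung gate in rad: 0 shut, growing as it swings inward (to -x of the weight), up to 1.25; it cannot swing outward. 28 mm long, 5 mm thick, pivoted at its lower end (x = 26, z = 52 mm in the weight's frame). A passing bar meets a push of 3 to 8 N, which falls to nothing (for a moment it even pulls) just before the gate snaps shut; a bar drawn back earlier jams.
- cell_stand: Force-cell stand, fixed to the worktop: grey foot 100 x 110 x 14 mm, aluminium column, blue force cell on top (48 x 72 x 24 mm, top at 152 mm), and a level loop of 8 mm steel bar standing out from the cell's front. Origin: centre of the foot's underside; z up; the loop points to -x of the stand. Rigid; above 20 N the cell is overloaded.
- cell_face (a point): Centre of the cell's front face, 140 mm above the worktop, axes as cell_stand. The loop lies at this height: arms at y = +24 and -24 mm (40 mm free between) and a straight crossbar along y, 8 mm thick, its axis 44 to 92 mm in front (at x = -44 to -92 mm). How far differs each time with the clamping of the arms and is not measured: it must be felt or seen.
- calibrator: Loose brown bottle with a white cap, 44 mm across, 78 mm tall, beside the stand; origin at the centre of its underside.
- cup: Loose specimen cup with a yellow lid, 66 mm across, 70 mm tall, on the other side of the stand; origin at the centre of its underside.
- stain_bottle: Loose brown bottle with a blue cap, 38 mm across, 70 mm tall, near the test weight; origin at the centre of its underside.
There are look-alikes about, which are no part of the job. Leave any black look-alike of the test_weight alone.

How it is judged (in metres and radians):
On the way, in this order (a step that is already met when the one before it is completed fails the run):
1. the test weight is lifted clear of the worktop (height (world z) of test_weight above 0.03 m), for 0.2 s.
2. the loop presses the gate open (value of joint gate above 0.4 rad and contact force between test_weight and cell_stand above 0.5 N), for 0.05 s.
At the end, for the whole second after the job is handed in: The weight hangs still (under 0.04 m/s, leaning under 0.35 rad) from the crossbar, underside over 25 mm up: hook seat between the arms and -4 to +10 mm from the loop's height, gate shut (under 0.12 rad), the stand bearing over 1 N (value of joint gate below 0.12 rad and contact force between test_weight and cell_stand above 1 N and z of hook_seat in the frame of cell_face between -0.004 and 0.01 m and y of hook_seat in the frame of cell_face between -0.022 and 0.022 m and x of hook_seat in the frame of cell_face between -0.105 and -0.025 m and height (world z) of test_weight above 0.025 m and angle between test_weight's own z axis and vertical below 0.35 rad and linear speed of test_weight below 0.04 m/s); the robot touches nothing.
It fails at once if the force cell stand or its loop is pushed with more than 20 N (contact force between anything else and cell_stand above 20 N).
It fails at once if the white-capped bottle is moved more than 20 mm (distance of calibrator from where it was at the start of the episode above 0.02 m).
It fails at once if the specimen cup is moved more than 20 mm (distance of cup from where it was at the start of the episode above 0.02 m).
It fails at once if the blue-capped bottle is moved more than 20 mm (distance of stain_bottle from where it was at the start of the episode above 0.02 m).
It also fails if it takes over 72 s, if anything falls off the work surface, if the arm or the gripper's body presses on something with over 40 N, if the wrist force passes 120 N, or if a joint passes its speed limit or range.

## Working session

There is one attempt and no reset: what is moved stays moved. The work goes in short steps, Python scripts to look and compute and a tool call to move; the robot and the scene stay as the last step left them, time stands still between calls to the robot, and variables do not carry over. Pictures are saved under pics/ and viewed, at most 10 in all, crops included, and the job is handed in when it is done.

Besides the shell and the picture viewer there is one more tool, called after "Call:" by a JSON object that holds its "fn" and its "kwargs". move_arm: Moves the arm, as the interface text tells. Its arguments: {"type":"object","properties":{"plan":{"type":"array"},"force":{"type":"number"}},"required":["plan"]}

```bash
mkdir -p pics; cat > h.py <<'E'
import numpy as np, cv2
from plant import telemetry, vision, workorder, r
def cap(n,f=None):
    c=vision.capture(n)
    if f: cv2.imwrite('pics/'+f,c['img'][:,:,::-1])
    return c
def world(c,uv,depth):
    p=cv2.undistortPoints(np.float32(uv).reshape(-1,1,2),c['intrinsics'],np.array(c['D'])).reshape(-1,2)
    X=np.c_[p,np.ones(len(p))]*np.reshape(depth,(-1,1))
    return (X-c['t'])@c['R']
def plane(c,uv,z):
    p=cv2.undistortPoints(np.float32(uv).reshape(-1,1,2),c['intrinsics'],np.array(c['D'])).reshape(-1,2)
    d=np.c_[p,np.ones(len(p))]@c['R']; o=-c['R'].T@c['t']
    return o+d*((z-o[2])/d[:,2])[:,None]
def cloud(c):
    v,u=np.nonzero(c['depth']>0)
    P=np.full((480,640,3),np.nan); P[v,u]=world(c,np.c_[u,v],c['depth'][v,u]); return P
E
python3 - <<'E'
from h import *
for n in('scene','top'):
    c=cap(n,n+'0.png'); print(n,c['intrinsics'][0,0],-c['R'].T@c['t'],c['R'].round(2).tolist(),(c['depth']>0).mean())
print(telemetry.get_state(),r.hold_point_z)
E
```

```text
scene 537.5557009287803 [-0.36862077  0.61878697  0.60012402] [[-0.56, -0.83, 0.02], [-0.35, 0.21, -0.91], [0.75, -0.52, -0.41]] 0.995986328125
top 600.5419720920561 [0.38935898 0.00379755 1.28370934] [[-0.0, -1.0, 0.03], [-0.99, -0.0, -0.11], [0.11, -0.03, -0.99]] 0.995986328125
{'time_s': 0.1, 'joints': array([-5.90092749e+01,  2.05865019e+01,  6.38512098e-01, -1.68130898e-02,
       -7.01351270e+01, -1.65060717e+01]), 'qd': array([-0.09157504, -0.01224441,  0.05156115,  0.0542602 ,  0.05384318,
       -0.01289866]), 'joint_torque': array([-5.32762977e-03, -5.84162164e+01,  2.93751061e+01,  7.01568782e+00,
        1.01226254e-02, -6.17470278e-05]), 'tcp_pos': array([ 0.1686814 , -0.65313332,  0.22572475]), 'eef_rot': array([ 1.79915817e+02, -8.46204439e-03, -1.65521065e+02]), 'contact_force': array([-0.23187788,  0.09851093,  0.31143415]), 'moment': array([ 0.02865079, -0.01152721, -0.01428243]), 'gripper_force': 0.0, 'gripper_width': 0.08763112977559853} 0.0188
```

View pics/scene0.png

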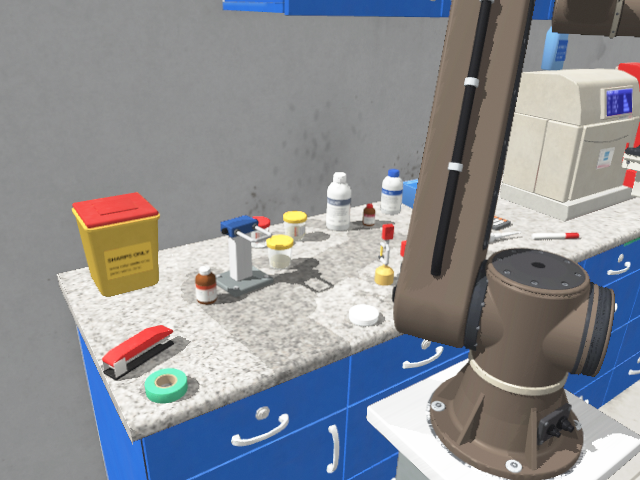

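View pics/top0.png

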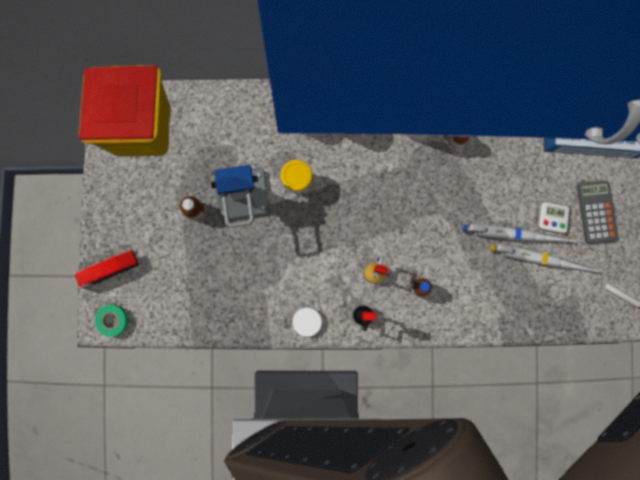

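The top view shows the brass weight at (375,272) with its red tab at (381,269), and the black look-alike at (365,316). The cell is at (235,179) with its crossbar near (238,222). The bottles are at (191,206) and (424,288), and the cup is at (296,175).

```bash
cat > m.py <<'E'
from h import *
c=cap('top'); P=cloud(c); hsv=cv2.cvtColor(c['img'],cv2.COLOR_RGB2HSV)
H,S,V=[hsv[...,i].astype(int) for i in range(3)]
def box(u0,u1,v0,v1):
    m=np.zeros((480,640),bool); m[v0:v1,u0:u1]=1; return m
def rep(n,m):
    q=P[m]; uv=np.argwhere(m)[:,::-1]
    rc=cv2.minAreaRect((q[:,:2]*1000).astype(np.float32))
    print(n,m.sum(),'med',np.median(q,0).round(4),'zmax',np.percentile(q[:,2],95).round(4),'rect mm',np.round(rc[0],1),np.round(rc[1],1),round(rc[2],1))
Z=P[...,2]
red=((H<8)|(H>172))&(S>120)&(V>80)
rep('tab',box(362,400,255,285)&red&(Z>.12))
rep('wt',box(362,400,255,290)&(Z>.02)&(Z<.06)&(S>100))
rep('wt hook',box(362,400,255,290)&(Z>.04)&(Z<.108))
rep('blacktab',box(345,390,300,330)&red&(Z>.12))
rep('cell',box(205,262,155,200)&(Z>.148))
rep('loop',box(210,262,190,232)&(Z>.125)&(Z<.15))
rep('cal',box(175,207,190,222)&(Z>.06))
rep('cup',box(275,318,155,195)&(Z>.055))
rep('stain',box(410,436,275,300)&(Z>.055))
q=P[box(360,402,250,290)]; 
s=cap('scene')
a=cv2.resize(c['img'][235:335,335:445],None,fx=5,fy=5,interpolation=2)[:500,:400]
b=cv2.resize(s['img'][200:300,340:420],None,fx=5,fy=5,interpolation=2)
cv2.imwrite('pics/z1.png',np.hstack([a,b])[:,:,::-1])
E
python3 m.py
```

```text
tab 99 med [ 0.4618 -0.1421  0.1435] zmax 0.1469 rect mm [ 461.3 -143.1] [22.3 15.4] 71.6
wt 198 med [ 0.4565 -0.1357  0.0331] zmax 0.0396 rect mm [ 459.7 -139.3] [40.8 33.2] 30.5
wt hook 67 med [ 0.4778 -0.1464  0.082 ] zmax 0.0933 rect mm [ 471.4 -141.2] [14.5 42.6] 71.5
blacktab 111 med [ 0.3744 -0.117   0.1431] zmax 0.1463 rect mm [ 373.5 -118.2] [24.9 15.5] 83.5
cell 882 med [0.6343 0.1419 0.1517] zmax 0.1551 rect mm [633.8 141.2] [54.8 88.6] 12.2
loop 450 med [0.579  0.134  0.1433] zmax 0.1482 rect mm [578.6 137.4] [72.4 68.5] 4.8
cal 261 med [0.5961 0.2403 0.0663] zmax 0.0799 rect mm [598.3 242.2] [38.4 37.9] 82.6
cup 798 med [0.6606 0.0218 0.0683] zmax 0.0721 rect mm [661.  22.] [65.1 62.4] 0.1
stain 178 med [ 0.4318 -0.2391  0.0608] zmax 0.0735 rect mm [ 430.9 -239.6] [32.8 32.7] 50.0
```

View pics/z1.png

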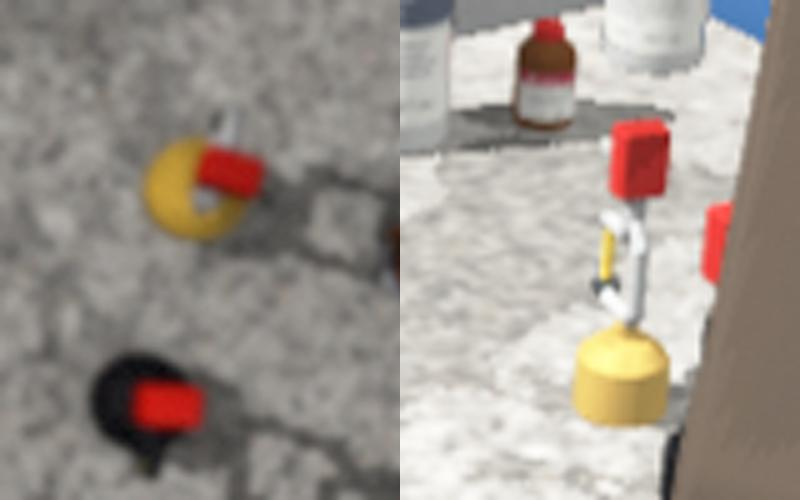

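The gate faces roughly +x in the world, turned about −18°, with nothing around the tab. Next I'll measure the stand's yaw and the bar.

```bash
cat > m2.py <<'E'
from m import *
blue=(H>100)&(H<125)&(S>120)&box(205,262,155,200)&(Z>.145)
uv=np.argwhere(blue)[:,::-1]; q=plane(c,uv,.152)[:,:2]*1000
rc=cv2.minAreaRect(q.astype(np.float32)); print('blue',rc)
lm=box(205,262,188,235)&(Z>.128)&(Z<.152)&(S<90)
uv=np.argwhere(lm)[:,::-1]; q=plane(c,uv,.142)[:,:2]*1000
print('loop',len(q),cv2.minAreaRect(q.astype(np.float32)))
cv2.imwrite('pics/mask.png',cv2.resize(np.hstack([c['img'][150:240,200:270],np.dstack([lm*255]*3).astype(np.uint8)[150:240,200:270]]),None,fx=5,fy=5)[:,:,::-1])
# crossbar: lowest-row pixels
rc2=[]
for u in range(224,252):
    v=np.nonzero(lm[205:235,u])[0]+205
    if len(v): rc2.append((u,v.min(),v.max()))
print(rc2)
for k in(1,2):
    w=plane(c,[(a[0],a[k]+(-.5 if k==1 else .5)) for a in rc2],.140); p=np.polyfit(w[:,1],w[:,0],1); print('edge',k,'dx/dy',p[0].round(3),'x at y=.135',np.polyval(p,.135).round(4))
E
python3 m2.py
```

```text
tab 99 med [ 0.4619 -0.1426  0.1427] zmax 0.1468 rect mm [ 461.3 -143.1] [22.4 15.9] 71.2
wt 200 med [ 0.4565 -0.1358  0.0327] zmax 0.0395 rect mm [ 459.9 -139.3] [40.4 33.2] 27.4
wt hook 65 med [ 0.4781 -0.147   0.0845] zmax 0.0924 rect mm [ 470.4 -141.6] [19.9 42. ] 83.0
blacktab 111 med [ 0.3744 -0.1169  0.1434] zmax 0.1472 rect mm [ 373.5 -118.1] [24.5 15.5] 83.4
cell 870 med [0.6343 0.1417 0.1517] zmax 0.1552 rect mm [632.6 140.6] [54.8 90. ] 7.4
loop 443 med [0.5784 0.1354 0.143 ] zmax 0.1481 rect mm [578.7 137.3] [72.  68.5] 5.2
cal 260 med [0.5963 0.2406 0.0661] zmax 0.0796 rect mm [597.7 242.2] [40.1 39.9] 88.8
cup 795 med [0.6605 0.0218 0.0683] zmax 0.0726 rect mm [660.9  21.8] [65.3 62.2] 0.4
stain 186 med [ 0.4319 -0.2389  0.061 ] zmax 0.0727 rect mm [ 432.  -239.1] [34.7 32.9] 79.2
blue ((633.810546875, 141.46066284179688), (47.6090087890625, 75.62969970703125), 9.62309741973877)
loop 414 ((580.4487915039062, 143.0033416748047), (76.8133773803711, 83.57754516601562), 0.8474195003509521)
[(224, np.int64(205), np.int64(216)), (225, np.int64(205), np.int64(223)), (226, np.i
[... 324 characters left out ...]
235, np.int64(223), np.int64(226)), (236, np.int64(223), np.int64(226)), (237, np.int64(223), np.int64(226)), (238, np.int64(223), np.int64(226)), (239, np.int64(223), np.int64(226)), (240, np.int64(222), np.int64(226)), (241, np.int64(222), np.int64(226)), (242, np.int64(222), np.int64(225)), (243, np.int64(222), np.int64(225)), (244, np.int64(222), np.int64(225)), (245, np.int64(222), np.int64(225)), (246, np.int64(222), np.int64(225)), (247, np.int64(221), np.int64(225)), (248, np.int64(205), np.int64(224)), (249, np.int64(205), np.int64(224)), (250, np.int64(205), np.int64(224)), (251, np.int64(205), np.int64(223))]
edge 1 dx/dy 0.0 x at y=.135 0.562
edge 2 dx/dy 0.014 x at y=.135 0.5452
```

```bash
python3 -c "
import json;from plant import telemetry as t;s=t.get_state();print(s['tcp_pos'],s['eef_rot'])"
```

```text
[ 0.16874178 -0.65339197  0.22623573] [ 1.79966208e+02 -3.82905230e-03 -1.65521468e+02]
```

View pics/mask.png

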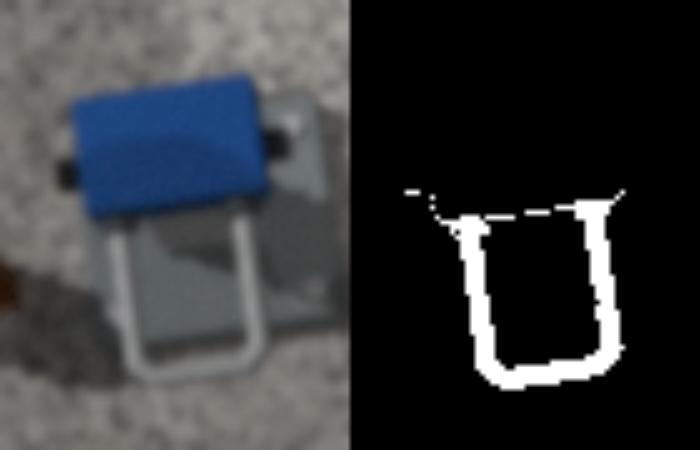

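```bash
python3 - <<'E' | tail -8
from m2 import *
g=[a for a in rc2 if 230<=a[0]<=246]
for z in(.140,):
    w=plane(c,[(a[0],(a[1]+a[2])/2) for a in g],z); p=np.polyfit(w[:,1],w[:,0],1); print('bar yaw',np.degrees(np.arctan(-p[0])),'mean',w.mean(0))
L=[];R=[]
for v in range(200,216):
    uu=np.nonzero(lm[v])[0]; l=uu[uu<236]; rr=uu[uu>240]
    L.append((l.mean(),v)); R.append((rr.mean(),v))
wl=plane(c,L,.14); wr=plane(c,R,.14)
for w in(wl,wr): p=np.polyfit(w[:,0],w[:,1],1); print('arm yaw',np.degrees(np.arctan(p[0])))
mid=(wl+wr)/2; p=np.polyfit(mid[:,0],mid[:,1],1); xb=plane(c,[(238.5,224.7)],.14)[0]; print('bar ctr',xb, 'loop centre y at bar x',np.polyval(p,xb[0]))
a=np.radians(9); ex=np.array([np.cos(a),np.sin(a)])
cc=np.array(rc[0])/1000; print('dist in front of face',24+1000*(xb[:2]-cc)@ex*-1-48, 'line y',cc+ex*((xb[:2]-cc)@ex))
E
```

```text
[(224, np.int64(205), np.int64(216)), (225, np.int64(205), np.int64(223)), (226, np.int64(205), np.int64(224)), (227, np.int64(208), np.int64(225)), (228, np.int64(215), np.int64(226)), (229, np.int64(222), np.int64(226)), (230, np.int64(223), np.int64(227)), (231, np.int64(224), np.int64(227)), (232, np.int64(224), np.int64(227)), (233, np.int64(223), np.int64(227)), (234, np.int64(223), np.int64(227)), (235, np.int64(223), np.int64(226)), (236, np.int64(223), np.int64(226)), (237, np.int64(223), np.int64(226)), (238, np.int64(223), np.int64(226)), (239, np.int64(223), np.int64(226)), (240, np.int64(222), np.int64(226)), (241, np.int64(222), np.int64(226)), (242, np.int64(222), np.int64(225)), (243, np.int64(222), np.int64(225)), (244, np.int64(222), np.int64(225)), (245, np.int64(222), np.int64(225)), (246, np.int64(222), np.int64(225)), (247, np.int64(221), np.int64(225)), (248, np.int64(205), np.int64(224)), (249, np.int64(205), np.int64(224)), (250, np.int64(205), np.int64(224)), (251, np.int64(205), np.int64(223))]
edge 1 dx/dy 0.006 x at y=.135 0.5621
edge 2 dx/dy 0.014 x at y=.135 0.5452
bar yaw 7.7332110456721 mean [0.54751579 0.1317355  0.14      ]
arm yaw 8.245031306147297
arm yaw 8.889157113810413
bar ctr [0.54684442 0.13075725 0.14      ] loop centre y at bar x 0.1280079193801624
dist in front of face 63.31097519468328 line y [0.54737511 0.12740659]
```

Call:
{"fn": "move_arm", "kwargs": {"plan": [[0.2,0.0163,0.0284,-0.0015,0,0,3.17],[0.2,0.0163,0.0284,-0.0015,0,0,3.17],[0.2,0.0163,0.0284,-0.0015,0,0,3.17],[0.2,0.0163,0.0284,-0.0015,0,0,3.17],[0.2,0.0163,0.0284,-0.0015,0,0,3.17],[0.2,0.0163,0.0284,-0.0015,0,0,3.17],[0.2,0.0163,0.0284,-0.0015,0,0,3.17],[0.2,0.0163,0.0284,-0.0015,0,0,3.17],[0.2,0.0163,0.0284,-0.0015,0,0,3.17],[0.2,0.0163,0.0284,-0.0015,0,0,3.17],[0.2,0.0163,0.0284,-0.0015,0,0,3.17],[0.2,0.0163,0.0284,-0.0015,0,0,3.17],[0.2,0.0163,0.0284,-0.0015,0,0,3.17],[0.2,0.0163,0.0284,-0.0015,0,0,3.17],[0.2,0.0163,0.0284,-0.0015,0,0,3.17],[0.2,0.0163,0.0284,-0.0015,0,0,3.17],[0.2,0.0163,0.0284,-0.0015,0,0,3.17],[0.2,0.0163,0.0284,-0.0015,0,0,3.17],[0.2,0,0,0,0,0,0],[0.2,0,0,0,0,0,0]]}}

```text
time_s: 2.9
tcp_pos: [0.462, -0.1423, 0.1996]
eef_rot: [180.0, -0.0, -108.5]
contact_force: [0.7, -0.3, -0.9]
gripper_width: 0.0523
gripper_force: 0.0
```

```bash
python3 - <<'E'
from h import *
c=cap('scene')
cv2.imwrite('pics/a1.png',cv2.resize(c['img'][120:300,330:450],None,fx=4,fy=4)[:600,:,::-1][-600:])
E
```

```text
(no output)
```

View pics/a1.png

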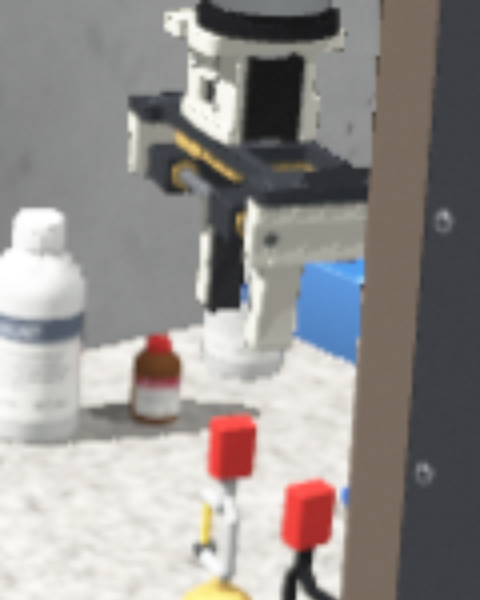

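The crop shows the fingers either side of the red tab, which is at crop pixel (232,447). I'll go down and grip.

Call:
{"fn": "move_arm", "kwargs": {"plan": [[0.2,0,0,-0.02,0,0,0],[0.2,0,0,-0.02,0,0,0],[0.2,0,0,-0.02,0,0,0],[0.2,0,0,-0.015,0,0,0],[0.2,0,0,-0.0125,0,0,0],[0.2,0,0,0,0,0,0],[0.2,0,0,0,0,0,0],[-1,0,0,0,0,0,0],[-1,0,0,0,0,0,0],[-1,0,0,0,0,0,0],[-1,0,0,0,0,0,0],[-1,0,0,0,0,0,0],[-1,0,0,0,0,0,0]], "force": 35}}

```text
time_s: 4.58
tcp_pos: [0.4623, -0.1423, 0.1121]
eef_rot: [-180.0, 0.0, -108.5]
contact_force: [0.3, 0.0, -0.3]
gripper_width: 0.0153
gripper_force: 34.9
```

Call:
{"fn": "move_arm", "kwargs": {"plan": [[-1,0,0,0.005,0,0,0],[-1,0,0,0.01,0,0,0],[-1,0,0,0.01,0,0,0],[-1,0,0,0.01,0,0,0],[-1,0,0,0.01,0,0,0],[-1,0,0,0.01,0,0,0],[-1,0,0,0.01,0,0,0],[-1,0,0,0.002,0,0,0],[-1,0,0,0,0,0,0],[-1,0,0,0,0,0,0],[-1,0,0,0,0,0,0],[-1,0,0,0,0,0,0]]}}

```text
time_s: 6.08
tcp_pos: [0.4621, -0.1423, 0.1788]
eef_rot: [180.0, -0.0, -108.5]
contact_force: [-0.1, 0.4, -3.4]
gripper_width: 0.0159
gripper_force: 34.9
```

Call:
{"fn": "move_arm", "kwargs": {"plan": [[-1,0.0018,0.0187,0,0,0,1.94],[-1,0.0018,0.0187,0,0,0,1.94],[-1,0.0018,0.0187,0,0,0,1.94],[-1,0.0018,0.0187,0,0,0,1.94],[-1,0.0018,0.0187,0,0,0,1.94],[-1,0.0018,0.0187,0,0,0,1.94],[-1,0.0018,0.0187,0,0,0,1.94],[-1,0.0018,0.0187,0,0,0,1.94],[-1,0.0018,0.0187,0,0,0,1.94],[-1,0.0018,0.0187,0,0,0,1.94],[-1,0.0018,0.0187,0,0,0,1.94],[-1,0.0018,0.0187,0,0,0,1.94],[-1,0.0018,0.0187,0,0,0,1.94],[-1,0.0018,0.0187,0,0,0,1.94],[-1,0,0,0,0,0,0],[-1,0,0,0,0,0,0],[-1,0,0,0,0,0,0]]}}

```text
time_s: 8.2
tcp_pos: [0.4873, 0.1191, 0.179]
eef_rot: [180.0, -0.0, -81.3]
contact_force: [-0.3, -0.6, -2.9]
gripper_width: 0.0159
gripper_force: 35.0
```

```bash
python3 - <<'E'
from h import *
c=cap('scene'); t=cap('top')
a=cv2.resize(c['img'][190:310,200:340],None,fx=4,fy=4)
b=cv2.resize(t['img'][160:280,200:260],None,fx=4,fy=4)
cv2.imwrite('pics/a2.png',np.hstack([a,b])[:,:,::-1])
E
```

```text
(no output)
```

View pics/a2.png

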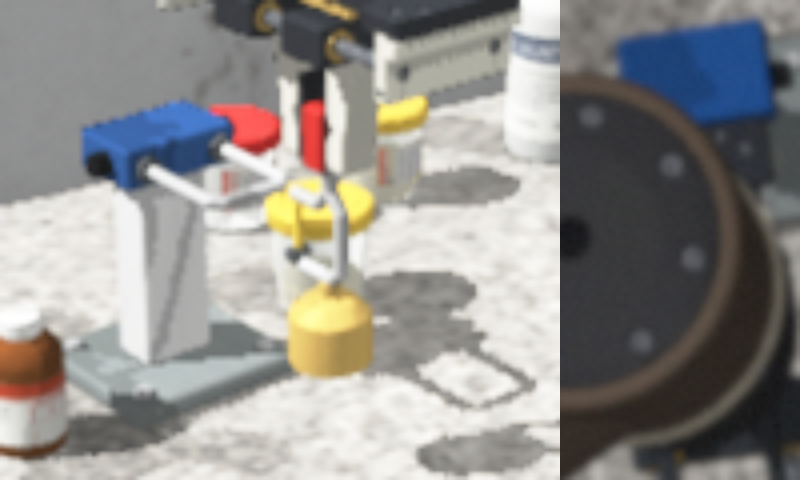

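The scene crop shows the hook's gate facing the crossbar with free space between them (gate at about (298,220), bar at about (245,190)). I'll move in and feel for contact.

Call:
{"fn": "move_arm", "kwargs": {"plan": [[-1,0.005,0.00075,0,0,0,0],[-1,0.005,0.00075,0,0,0,0],[-1,0.005,0.00075,0,0,0,0],[-1,0.003,0.00045,0,0,0,0],[-1,0,0,0,0,0,0],[-1,0,0,0,0,0,0],[-1,0,0,0,0,0,0]]}}

```text
time_s: 9.18
tcp_pos: [0.5053, 0.1222, 0.1791]
eef_rot: [-180.0, 0.0, -81.3]
contact_force: [-0.3, 0.5, -2.7]
gripper_width: 0.0161
gripper_force: 35.0
```

Call:
{"fn": "move_arm", "kwargs": {"plan": [[-1,0.002,0.0003,0,0,0,0],[-1,0.002,0.0003,0,0,0,0],[-1,0,0,0,0,0,0],[-1,0,0,0,0,0,0]]}}

```text
time_s: 9.68
tcp_pos: [0.5094, 0.1227, 0.179]
eef_rot: [180.0, -0.0, -81.3]
contact_force: [0.9, 0.3, -2.7]
gripper_width: 0.0161
gripper_force: 35.0
```

Call:
{"fn": "move_arm", "kwargs": {"plan": [[-1,0.002,0.0003,0,0,0,0],[-1,0,0,0,0,0,0],[-1,0,0,0,0,0,0]]}}

```text
time_s: 10.05
tcp_pos: [0.5114, 0.123, 0.179]
eef_rot: [180.0, -0.0, -81.3]
contact_force: [0.0, -0.7, -3.7]
gripper_width: 0.0157
gripper_force: 35.0
```

Call:
{"fn": "move_arm", "kwargs": {"plan": [[-1,0.002,0.0003,0,0,0,0],[-1,0,0,0,0,0,0],[-1,0,0,0,0,0,0]]}}

```text
time_s: 10.42
tcp_pos: [0.5134, 0.1234, 0.179]
eef_rot: [180.0, 0.0, -81.3]
contact_force: [-0.1, 0.7, -3.4]
gripper_width: 0.0156
gripper_force: 35.0
```

Call:
{"fn": "move_arm", "kwargs": {"plan": [[-1,0.002,0.0003,0,0,0,0],[-1,0,0,0,0,0,0],[-1,0,0,0,0,0,0]]}}

```text
time_s: 10.8
tcp_pos: [0.5154, 0.1236, 0.179]
eef_rot: [180.0, -0.0, -81.3]
contact_force: [-0.3, -0.2, -3.9]
gripper_width: 0.0162
gripper_force: 35.0
```

Call:
{"fn": "move_arm", "kwargs": {"plan": [[-1,0.002,0.0003,0,0,0,0],[-1,0,0,0,0,0,0],[-1,0,0,0,0,0,0]]}}

```text
time_s: 11.18
tcp_pos: [0.5174, 0.124, 0.179]
eef_rot: [180.0, -0.0, -81.3]
contact_force: [-0.0, 0.6, -3.8]
gripper_width: 0.0156
gripper_force: 35.0
```

Call:
{"fn": "move_arm", "kwargs": {"plan": [[-1,0.002,0.0003,0,0,0,0],[-1,0,0,0,0,0,0],[-1,0,0,0,0,0,0]]}}

```text
time_s: 11.55
tcp_pos: [0.5189, 0.124, 0.1788]
eef_rot: [179.9, -0.0, -81.3]
contact_force: [-3.7, 0.5, -1.8]
gripper_width: 0.0154
gripper_force: 35.0
```

Call:
{"fn": "move_arm", "kwargs": {"plan": [[-1,0.002,0.0003,0,0,0,0],[-1,0,0,0,0,0,0],[-1,0,0,0,0,0,0]]}}

```text
time_s: 11.92
tcp_pos: [0.5212, 0.1244, 0.1788]
eef_rot: [180.0, -0.0, -81.3]
contact_force: [-4.3, -0.7, -4.2]
gripper_width: 0.0158
gripper_force: 35.0
```

Call:
{"fn": "move_arm", "kwargs": {"plan": [[-1,0.002,0.0003,0,0,0,0],[-1,0,0,0,0,0,0],[-1,0,0,0,0,0,0]]}}

```text
time_s: 12.3
tcp_pos: [0.5233, 0.1248, 0.179]
eef_rot: [180.0, -0.0, -81.3]
contact_force: [-4.8, -1.5, -3.9]
gripper_width: 0.016
gripper_force: 35.0
```

```bash
python3 - <<'E'
from h import *
c=cap('scene')
cv2.imwrite('pics/a3.png',cv2.resize(c['img'][205:285,215:315],None,fx=7,fy=7,interpolation=2)[:,:,::-1])
E
```

```text
(no output)
```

View pics/a3.png

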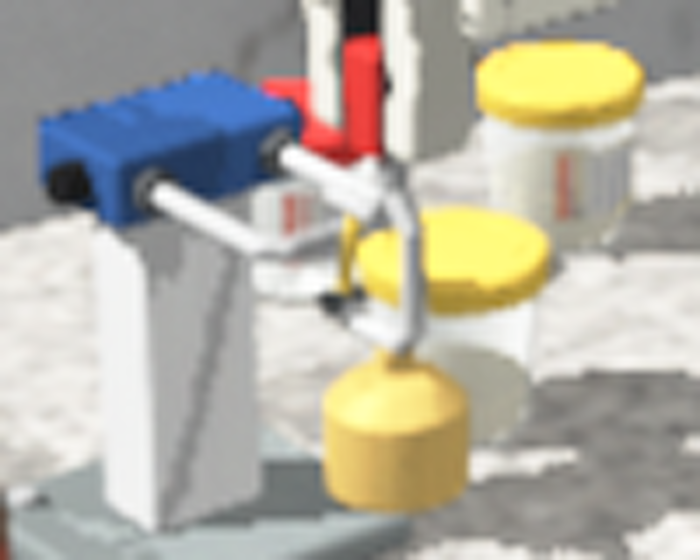

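Contact came at TCP x ≈ 0.518 at about 4 N. In the crop the bar lies against the yellow gate at about (345,240). I'll keep pushing.

Call:
{"fn": "move_arm", "kwargs": {"plan": [[-1,0.002,0.0003,0,0,0,0],[-1,0.002,0.0003,0,0,0,0],[-1,0,0,0,0,0,0],[-1,0,0,0,0,0,0]]}}

```text
time_s: 12.85
tcp_pos: [0.5269, 0.1253, 0.1786]
eef_rot: [179.9, -0.0, -81.3]
contact_force: [-5.1, -1.6, -5.6]
gripper_width: 0.0157
gripper_force: 35.0
```

Call:
{"fn": "move_arm", "kwargs": {"plan": [[-1,0.002,0.0003,0,0,0,0],[-1,0.002,0.0003,0,0,0,0],[-1,0,0,0,0,0,0],[-1,0,0,0,0,0,0]]}}

```text
time_s: 13.35
tcp_pos: [0.5309, 0.1258, 0.1785]
eef_rot: [179.9, -0.0, -81.3]
contact_force: [-4.3, -0.7, -7.5]
gripper_width: 0.0159
gripper_force: 35.0
```

Call:
{"fn": "move_arm", "kwargs": {"plan": [[-1,0.002,0.0003,0,0,0,0],[-1,0.002,0.0003,0,0,0,0],[-1,0,0,0,0,0,0],[-1,0,0,0,0,0,0]]}}

```text
time_s: 13.85
tcp_pos: [0.5352, 0.1265, 0.1787]
eef_rot: [180.0, -0.0, -81.3]
contact_force: [-4.0, -0.8, -8.1]
gripper_width: 0.0157
gripper_force: 35.0
```

Call:
{"fn": "move_arm", "kwargs": {"plan": [[-1,0.002,0.0003,0,0,0,0],[-1,0.002,0.0003,0,0,0,0],[-1,0,0,0,0,0,0],[-1,0,0,0,0,0,0]]}}

```text
time_s: 14.35
tcp_pos: [0.5395, 0.1273, 0.1789]
eef_rot: [-180.0, 0.0, -81.3]
contact_force: [-2.2, -0.9, -9.2]
gripper_width: 0.016
gripper_force: 35.0
```

Call:
{"fn": "move_arm", "kwargs": {"plan": [[-1,0.002,0.0003,0,0,0,0],[-1,0,0,0,0,0,0],[-1,0,0,0,0,0,0]]}}

```text
time_s: 14.72
tcp_pos: [0.5416, 0.1276, 0.1791]
eef_rot: [-180.0, 0.0, -81.3]
contact_force: [-2.0, -1.1, -9.1]
gripper_width: 0.0157
gripper_force: 35.0
```

Call:
{"fn": "move_arm", "kwargs": {"plan": [[-1,0.0015,0.0002,0,0,0,0],[-1,0,0,0,0,0,0],[-1,0,0,0,0,0,0]]}}

```text
time_s: 15.1
tcp_pos: [0.5429, 0.1278, 0.1791]
eef_rot: [-180.0, 0.0, -81.3]
contact_force: [-3.5, -1.5, -8.7]
gripper_width: 0.016
gripper_force: 35.0
```

Call:
{"fn": "move_arm", "kwargs": {"plan": [[-1,0.0015,0.0002,0,0,0,0],[-1,0,0,0,0,0,0],[-1,0,0,0,0,0,0]]}}

```text
time_s: 15.48
tcp_pos: [0.5447, 0.1281, 0.1791]
eef_rot: [-180.0, 0.0, -81.3]
contact_force: [-2.1, -0.6, -8.5]
gripper_width: 0.0157
gripper_force: 35.0
```

Call:
{"fn": "move_arm", "kwargs": {"plan": [[-1,0.001,0.00015,0,0,0,0],[-1,0,0,0,0,0,0],[-1,0,0,0,0,0,0]]}}

```text
time_s: 15.85
tcp_pos: [0.5456, 0.1282, 0.1791]
eef_rot: [-180.0, 0.0, -81.3]
contact_force: [-2.8, -0.7, -9.1]
gripper_width: 0.016
gripper_force: 35.0
```

Call:
{"fn": "move_arm", "kwargs": {"plan": [[-1,0.001,0.00015,0,0,0,0],[-1,0,0,0,0,0,0],[-1,0,0,0,0,0,0]]}}

```text
time_s: 16.23
tcp_pos: [0.5468, 0.1284, 0.1791]
eef_rot: [-180.0, 0.0, -81.3]
contact_force: [-1.0, -0.4, -10.1]
gripper_width: 0.0158
gripper_force: 35.0
```

Call:
{"fn": "move_arm", "kwargs": {"plan": [[-1,0.001,0.00015,0,0,0,0],[-1,0,0,0,0,0,0],[-1,0,0,0,0,0,0]]}}

```text
time_s: 16.6
tcp_pos: [0.5479, 0.1286, 0.1792]
eef_rot: [-179.9, 0.0, -81.3]
contact_force: [0.5, -0.9, -11.7]
gripper_width: 0.0157
gripper_force: 35.0
```

Call:
{"fn": "move_arm", "kwargs": {"plan": [[-1,0.001,0.00015,0,0,0,0],[-1,0,0,0,0,0,0],[-1,0,0,0,0,0,0]]}}

```text
time_s: 16.98
tcp_pos: [0.5488, 0.1287, 0.1791]
eef_rot: [-180.0, 0.0, -81.3]
contact_force: [0.8, -0.7, -11.2]
gripper_width: 0.0161
gripper_force: 35.0
```

```bash
python3 - <<'E'
from h import *
c=cap('scene')
cv2.imwrite('pics/a4.png',cv2.resize(c['img'][205:285,215:315],None,fx=7,fy=7,interpolation=2)[:,:,::-1])
E
```

```text
(no output)
```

View pics/a4.png

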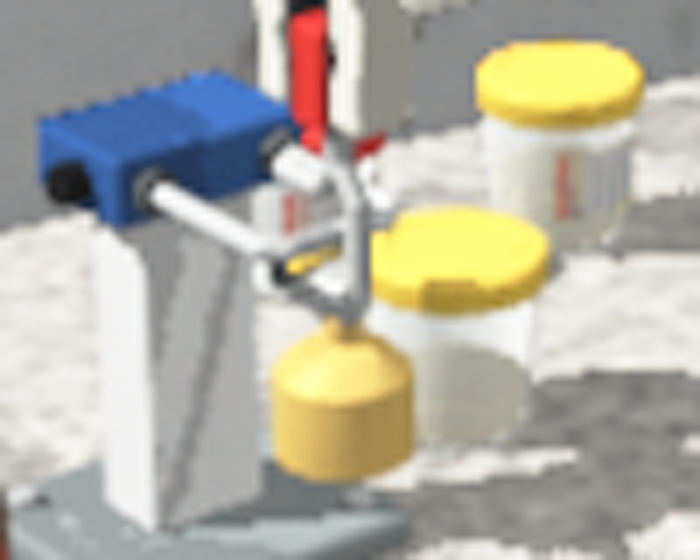

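The gate is swung right in at about (310,262), and the bar is sitting on its tip. Lowering 2 mm should let the tip slip past.

Call:
{"fn": "move_arm", "kwargs": {"plan": [[-1,0,0,-0.001,0,0,0],[-1,0,0,0,0,0,0],[-1,0,0,0,0,0,0]]}}

```text
time_s: 17.4
tcp_pos: [0.5483, 0.1286, 0.178]
eef_rot: [180.0, 0.0, -81.3]
contact_force: [0.8, 0.3, -10.4]
gripper_width: 0.0158
gripper_force: 35.0
```

Call:
{"fn": "move_arm", "kwargs": {"plan": [[-1,0,0,-0.001,0,0,0],[-1,0,0,0,0,0,0],[-1,0,0,0,0,0,0]]}}

```text
time_s: 17.77
tcp_pos: [0.5491, 0.1288, 0.178]
eef_rot: [-179.9, 0.0, -81.3]
contact_force: [0.2, 0.1, -3.1]
gripper_width: 0.0158
gripper_force: 35.0
```

The vertical force has dropped back to the weight alone, so the gate has snapped shut. Now I'll lower it into the notch.

Call:
{"fn": "move_arm", "kwargs": {"plan": [[-1,0,0,-0.002,0,0,0],[-1,0,0,-0.002,0,0,0],[-1,0,0,0,0,0,0],[-1,0,0,0,0,0,0]]}}

```text
time_s: 18.27
tcp_pos: [0.5484, 0.1285, 0.173]
eef_rot: [180.0, -0.0, -81.3]
contact_force: [0.4, 0.3, -4.9]
gripper_width: 0.0156
gripper_force: 35.0
```

Call:
{"fn": "move_arm", "kwargs": {"plan": [[-1,0,0,-0.002,0,0,0],[-1,0,0,-0.001,0,0,0],[-1,0,0,0,0,0,0],[-1,0,0,0,0,0,0]]}}

```text
time_s: 18.77
tcp_pos: [0.5484, 0.1286, 0.1701]
eef_rot: [-180.0, -0.0, -81.3]
contact_force: [-0.4, 0.7, -3.9]
gripper_width: 0.0157
gripper_force: 35.0
```

Call:
{"fn": "move_arm", "kwargs": {"plan": [[-1,0,0,-0.001,0,0,0],[-1,0,0,0,0,0,0],[-1,0,0,0,0,0,0]]}}

```text
time_s: 19.15
tcp_pos: [0.5485, 0.1286, 0.1691]
eef_rot: [-180.0, 0.0, -81.3]
contact_force: [0.9, -0.9, -4.3]
gripper_width: 0.0161
gripper_force: 35.0
```

Call:
{"fn": "move_arm", "kwargs": {"plan": [[-1,0,0,-0.001,0,0,0],[-1,0,0,0,0,0,0],[-1,0,0,0,0,0,0]]}}

```text
time_s: 19.52
tcp_pos: [0.5488, 0.1287, 0.1683]
eef_rot: [-180.0, 0.0, -81.3]
contact_force: [2.5, 0.4, -2.4]
gripper_width: 0.016
gripper_force: 35.0
```

Call:
{"fn": "move_arm", "kwargs": {"plan": [[-1,0.001,0.0002,0,0,0,0],[-1,0,0,0,0,0,0],[-1,0,0,0,0,0,0]]}}

```text
time_s: 19.9
tcp_pos: [0.5493, 0.1287, 0.168]
eef_rot: [180.0, -0.0, -81.3]
contact_force: [0.9, 0.4, -2.6]
gripper_width: 0.0161
gripper_force: 35.0
```

Call:
{"fn": "move_arm", "kwargs": {"plan": [[-1,0,0,-0.001,0,0,0],[-1,0,0,0,0,0,0],[-1,0,0,0,0,0,0]]}}

```text
time_s: 20.27
tcp_pos: [0.5496, 0.1288, 0.1673]
eef_rot: [-180.0, 0.0, -81.3]
contact_force: [0.9, 0.2, -1.1]
gripper_width: 0.0159
gripper_force: 35.0
```

Call:
{"fn": "move_arm", "kwargs": {"plan": [[-1,0.0005,0.0001,-0.0005,0,0,0],[-1,0,0,0,0,0,0],[-1,0,0,0,0,0,0],[-0.6,0,0,0,0,0,0],[-0.5,0,0,0,0,0,0],[-0.4,0,0,0,0,0,0],[-0.3,0,0,0,0,0,0],[-0.2,0,0,0,0,0,0],[-0.1,0,0,0,0,0,0],[0,0,0,0,0,0,0],[0,0,0,0,0,0,0]]}}

```text
time_s: 21.65
tcp_pos: [0.5499, 0.1289, 0.1666]
eef_rot: [180.0, -0.0, -81.3]
contact_force: [0.1, -0.1, 0.6]
gripper_width: 0.0436
gripper_force: 0.0
```

Call:
{"fn": "move_arm", "kwargs": {"plan": [[0,0,0,0.005,0,0,0],[0,0,0,0.01,0,0,0],[0,0,0,0.015,0,0,0],[0,0,0,0.02,0,0,0],[0,0,0,0.02,0,0,0],[0,0,0,0.02,0,0,0],[0,-0.02,0,0.02,0,0,0],[0,-0.03,-0.02,0.01,0,0,0],[0,-0.03,-0.03,0,0,0,0],[0,-0.03,-0.03,0,0,0,0],[0,0,-0.03,0,0,0,0],[0,0,0,0,0,0,0],[0,0,0,0,0,0,0],[0,0,0,0,0,0,0],[0,0,0,0,0,0,0],[0,0,0,0,0,0,0],[0,0,0,0,0,0,0],[0,0,0,0,0,0,0]]}}

```text
time_s: 23.9
tcp_pos: [0.4399, 0.0189, 0.2865]
eef_rot: [180.0, -0.0, -81.3]
contact_force: [0.2, 0.3, -0.4]
gripper_width: 0.0438
gripper_force: 0.0
```

```bash
python3 - <<'E'
from h import *
from time import sleep
c=cap('scene')
for i in range(20): d=cap('scene')
print(np.abs(d['img'][195:290,260:300].astype(int)-c['img'][195:290,260:300]).max(-1).mean())
t=cap('top')
a=cv2.resize(d['img'][190:290,220:310],None,fx=6,fy=6)[:600]
b=cv2.resize(t['img'][160:280,215:265],None,fx=5,fy=5)
cv2.imwrite('pics/a5.png',np.hstack([a,b])[:,:800,::-1])
E
```

```text
0.8421052631578947
```

View pics/a5.png

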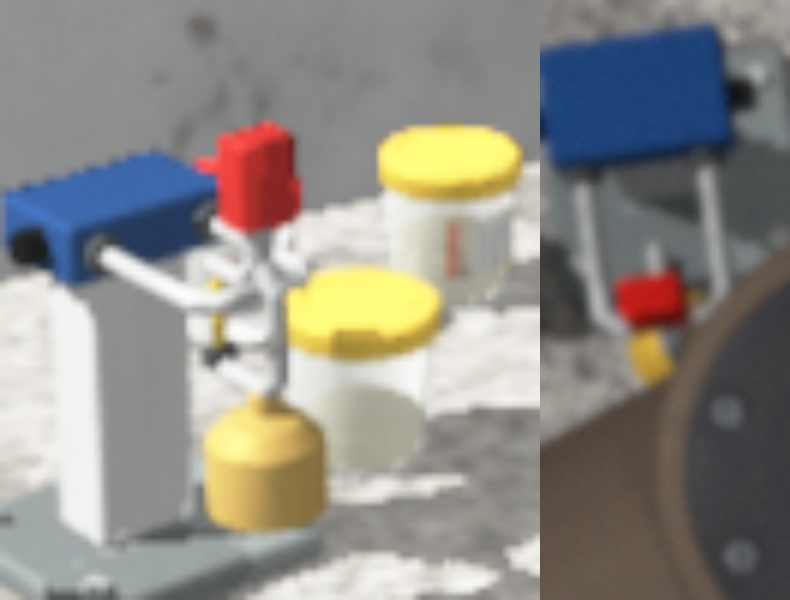

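The weight hangs from the crossbar with its gate upright and shut at about (216,310), inside the loop. I'll let it settle for a moment and then hand in.

Call:
{"fn": "move_arm", "kwargs": {"plan": [[0,0,0,0,0,0,0],[0,0,0,0,0,0,0],[0,0,0,0,0,0,0],[0,0,0,0,0,0,0],[0,0,0,0,0,0,0],[0,0,0,0,0,0,0],[0,0,0,0,0,0,0],[0,0,0,0,0,0,0],[0,0,0,0,0,0,0],[0,0,0,0,0,0,0],[0,0,0,0,0,0,0],[0,0,0,0,0,0,0],[0,0,0,0,0,0,0],[0,0,0,0,0,0,0],[0,0,0,0,0,0,0],[0,0,0,0,0,0,0],[0,0,0,0,0,0,0],[0,0,0,0,0,0,0],[0,0,0,0,0,0,0],[0,0,0,0,0,0,0]]}}

```text
time_s: 27.5
tcp_pos: [0.4399, 0.0189, 0.2866]
eef_rot: [180.0, -0.0, -81.3]
contact_force: [-0.2, -0.1, 0.4]
gripper_width: 0.0441
gripper_force: 0.0
```

```bash
python3 -c "
from plant import workorder
print(workorder.close_job())"
```

```text
the job is handed in; nothing more can be done
None
```

The test weight hangs still from the loop with its gate shut in the last picture, and I handed the job in at about 27.5 s; the hand-in returned no verdict.

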